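# Stack a cork heel raise for pressing

## Task

Build up the heel raise on the pressing block: lay the largest cork lift on the block with its rounded end up to the fence, then the middle-sized lift on it and the smallest on that, all pointing the same way with their rounded ends level. Then lay the plywood board squarely, lengthwise along the lifts and centred on the smallest lift, and last stand the steel weight upright in the middle of the board. Do not disturb the jar or the tape roll, and leave the stack standing by itself.

Things in the scene. Friction and masses are not known exactly. Their poses are not given: they have to be found in the camera images.
- press: Fixed maple pressing block, 140 mm long (x), 100 mm wide (y), flat top 25 mm above the bench. Along its +x end runs an aluminium fence, 70 mm wide, 8 mm thick, 8 mm higher than the top, its inner face 62 mm along +x from the origin. Origin: centre of the underside, z up. Work laid at the fence may stand up to 10 mm off it but must not ride on it.
- lift_large: Largest rubber-cork heel lift: loose flat D-shaped pad 95 mm long, 66 wide, 12 thick, about 70 g. One end is a half circle of radius 33 mm, the other cut straight, sides parallel. Origin: underside, at the half circle's centre: rounded tip 33 mm along +x, straight end 62 mm along -x; y across, z up. Grip it across the width 10 to 12 mm to the -x side of the origin, near its balance point.
- lift_medium: Middle-sized rubber-cork heel lift: loose flat D-shaped pad 80 mm long, 60 wide, 12 thick, about 54 g. One end is a half circle of radius 30 mm, the other cut straight, sides parallel. Origin: underside, at the half circle's centre: rounded tip 30 mm along +x, straight end 50 mm along -x; y across, z up. Grip it across the width 10 to 12 mm to the -x side of the origin, near its balance point.
- lift_small: Smallest rubber-cork heel lift: loose flat D-shaped pad 65 mm long, 54 wide, 12 thick, about 40 g. One end is a half circle of radius 27 mm, the other cut straight, sides parallel. Origin: underside, at the half circle's centre: rounded tip 27 mm along +x, straight end 38 mm along -x; y across, z up. Grip it across the width 10 to 12 mm to the -x side of the origin, near its balance point.
- board: Plywood pressing board, a loose flat rectangle 70 mm (x) by 60 mm (y), 10 mm thick. Origin: centre of the underside, z up. About 50 g. Either end may face the fence.
- weight: Steel weight, loose: an upright disc 50 mm in diameter and 20 mm high with a slim neck and a round black knob 24 mm in diameter on top; the knob spans 28 to 50 mm above the underside. Origin: centre of the underside, z up. About 350 g.
- jar: Grey plastic jar with a white lid, loose, 56 mm in diameter, 62 mm high; not part of the work. Origin: centre of the underside.
- tape: Roll of paper tape lying flat, loose, 92 mm outside and 68 mm inside diameter, 25 mm high; not part of the work. Origin: centre of the underside.
- tray: Blue open tray of screws, fixed, 100 mm (x) by 75 mm (y), 28 mm high; not part of the work. Origin: centre of the underside.
There are look-alikes about, which are no part of the job. What is shaped like the lift_small but red is not meant.

How it is judged:
By the outcome, as a careful person would: the job done as asked, in the order asked, and still so for the second after the job is handed in, with the robot touching nothing.
It also fails if it takes over 144 s, if anything falls off the work surface, if the arm or the gripper's body presses on something with over 40 N, if the wrist force passes 120 N, or if a joint passes its speed limit or range.

## Robot

A 7-joint arm with a two-finger parallel gripper is mounted at the origin on the work surface. World frame = base frame: x ahead of the robot, y to its left, z up, the work surface at z = 0. Lengths are in m, angles in degrees, forces in N, time in s.
With the tool pointing down it reaches from about 0.425 to 0.875 m from the base axis. Payload 4.7 kg.
Tool frame: the origin (TCP) lies between the finger pads; the fingertips stand 8 mm ahead of it and the grasp point (between the pads) lies 11 mm behind it (env.tip_extent is the distance from the TCP to the fingertips, in m); z points along the fingers, y is the line along which they close (so a half turn about z gives the same grasp; the last joint's range is limited). The gripper opens to 87 mm and grips with 3 to 60 N. Pads are 19 mm wide; open, the fingers measure 117 mm over their backs; the gripper's body (75 mm by 190 mm) begins 51 mm behind the grasp point.
Start: joints at [-68.577, 18.392, -4.016, 83.108, 1.295, 78.541, -3.26], TCP at [0.229, 0.608, 0.231] pointing down, gripper open.
Joint ranges: [-163.93, 163.93], [-17.29, 119.83], [-79.2, 71.16], [3.27, 140.29], [-89.18, 269.18], [5.43, 117.66], [-154.24, 154.24]. Speed limits (degrees/s): [147.25, 147.25, 180, 180, 180, 180, 180].

## Interface

Orientations are given as [roll, pitch, yaw] about the fixed x, y, z axes, in that order (R = Rz(yaw) Ry(pitch) Rx(roll)).
In Python, from cell import sensors, vision, workorder, env gives the robot as it stands.
- The arm moves only by the tool drive_tool, never from a script. Its argument "moves" is a list of rows, each an object of numbers: "x", "y", "z": the shift along the tool's x, y, z in mm; "rx", "ry", "rz": the turn, a rotation vector about the tool's x, y, z in rad; "fingers": the closure, from -1 (fully open) to 1 (shut). In form: [{"x": .., "y": .., "z": .., "rx": .., "ry": .., "rz": .., "fingers": ..}, ...]. A call has 1 to 20 rows; each row is the pose to reach, as a shift and turn from the pose commanded when the call began, along the tool's axes at that moment; what a row does not reach only later rows make up. A row lasts 1/8 s, in which the tool goes at most 62.5 mm and 10.7 degrees, less where a joint would pass 70% of its speed; a pose out of reach is approached as far as the arm can. A call with a gripper value outside its range is refused whole. The fingers move at their own pace and stop on an object; "force" is the grip in N (left out, the last holds). Time passes only in rows, so rows that repeat a pose let the fingers close. It gives the time, the measured TCP pose, the force, the opening and the grip force at its end, in the units of the state.
- sensors.get_obs(): the state, without advancing time (a new reading comes with each control period).
- vision.read_camera(name): name is "side" or "top"; returns a dict with "image" (480x640x3 uint8, red, green, blue), "fx", "fy", "cx", "cy" (pixels), "k1" (the pictures are not rectified: a ray, as slopes to the right and down, at radius r is drawn at 1 + k1 r^2 times it, then the intrinsics apply), "R" (3x3) and "t" (3): a world point X has camera coordinates R X + t. Camera axes: x right, y down, z forward; pixel columns grow to the right and rows downward; lengths in m; the calibration is good to about 2 mm. A picture is of the moment at which its call begins. There is no depth.
- workorder.sign_off(): hands the job in; it is judged then, once.
The state is a dict: "time_s": time; "qpos": joint angles; "joint_velocities": joint speeds; "effort": joint torques, N m; "tool_pos": TCP position; "tool_rot": TCP orientation; "force": force on the tool from outside, world axes, zero at the start; "wrist_torque": the same for the moment, N m; "grip_width": finger opening in m; "grasp_force": force on a finger pad.
Only numpy, scipy, OpenCV 4.12 (cv2) and the standard library are available. Lean on these libraries where they do the work, as an engineer would, in place of code of your own. Each camera call takes 0.05 s, during which the arm holds its last target. There are 200 camera calls.

## Working session

There is one attempt and no reset: what is moved stays moved. The work goes in short steps, Python scripts to look and compute and a tool call to move; the robot and the scene stay as the last step left them, time stands still between calls to the robot, and variables do not carry over. Pictures are saved under pics/ and viewed, at most 14 in all, crops included, and the job is handed in when it is done.

Besides the shell and the picture viewer there is one more tool, called after ">>>" by a JSON object that holds its "op" and its "data". drive_tool: Moves the arm, as the interface text tells. Its arguments: {"type":"object","properties":{"moves":{"type":"array"},"force":{"type":"number"}},"required":["moves"]}

```bash
ls; mkdir -p pics; python3 - <<'E'
from cell import sensors, vision, workorder, env
import cv2
for n in("top","side"):
    d=vision.read_camera(n); cv2.imwrite(f"pics/{n}0.png",d["image"][:,:,::-1]); print(n,{k:v for k,v in d.items() if k!="image"})
o=sensors.get_obs();print(o)
E
```

```text
pics
top {'fx': 437.44145825772745, 'fy': 437.44145825772745, 'cx': 323.2354260809983, 'cy': 238.8570761723857, 'k1': 0.029387197543259247, 'R': array([[ 6.44759230e-04, -9.99998066e-01,  1.85824995e-03],
       [-9.82900324e-01, -9.75906327e-04, -1.84135823e-01],
       [ 1.84137281e-01, -1.70775120e-03, -9.82899052e-01]]), 't': array([-0.03390104,  0.55295951,  0.85426501])}
side {'fx': 472.7882559199649, 'fy': 472.7882559199649, 'cx': 317.7321046891625, 'cy': 246.25514918191465, 'k1': -0.026355836972893527, 'R': array([[-0.95074533, -0.30987728,  0.00770614],
       [-0.23229893,  0.69582374, -0.67960763],
       [ 0.20523285, -0.64792391, -0.73353534]]), 't': array([0.5223242 , 0.1525777 , 0.91152641])}
{'time_s': 0.1, 'qpos': array([-68.57746092,  18.43464398,  -4.01662264,  83.16855128,
         1.29560865,  78.54121195,  -3.26076965]), 'joint_velocities': array([-0.05725868, -0.0528883 , -0.05884077, -0.19737109,  0.080184  ,
        0.16083264,  0.01046556]), 'effort': array([ 1.75312307e-04, -4.92570949e+01, -4.05628402e-01, -3.13396418e+01,
       -6.39804220e-02,  3.95458750e-02,  4.51779124e-05]), 'tool_pos': array([0.22871895, 0.60790789, 0.22956734]), 'tool_rot': array([-1.79900865e+02,  5.76917455e-03,  1.59387462e+02]), 'force': array([0.53859028, 0.32071644, 0.5224743 ]), 'wrist_torque': array([ 0.01506689, -0.00244512, -0.01489448]), 'grasp_force': 0.0, 'grip_width': 0.08727442987338743}
```

View pics/top0.png

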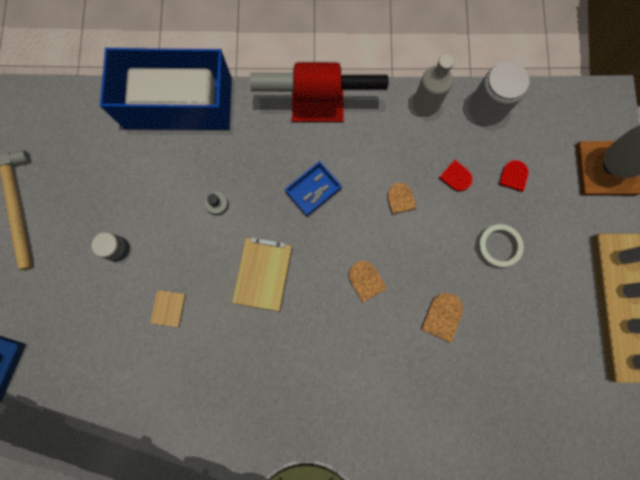

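View pics/side0.png

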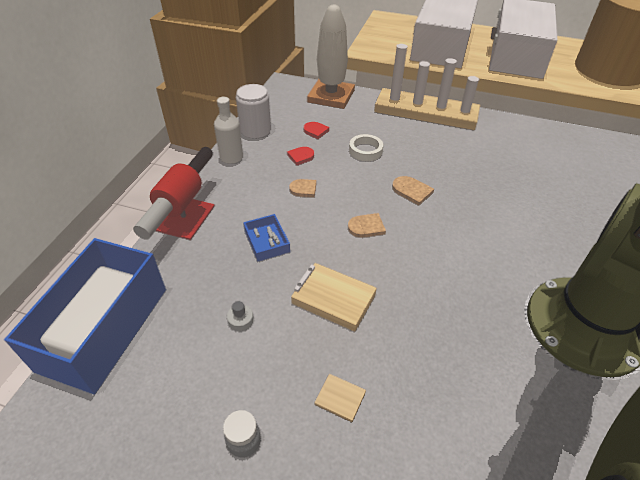

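The top view shows the large lift at (443,316), medium (367,281), small (401,198), press (263,273) with its fence up-image (+x), board (168,309), weight (215,203), jar (110,247), tape (501,246) and tray (314,189). There are three candidates for the small lift: cork (401,198), red (457,176) and red (515,175). The cork one fits, because red is excluded. I'll measure and confirm it in a crop.

```bash
cat > h.py <<'E'
from cell import sensors, vision, workorder, env
import cv2, numpy as np
from scipy.spatial.transform import Rotation as Ro
def K(d): return np.array([[d["fx"],0,d["cx"]],[0,d["fy"],d["cy"]],[0,0,1]]),np.array([d["k1"],0,0,0.])
def ray(d,p,z):
    k,c=K(d); s=cv2.undistortPoints(np.float64(p).reshape(-1,1,2),k,c).reshape(-1,2)
    v=np.c_[s,np.ones(len(s))]@d["R"]; o=-d["R"].T@d["t"]
    return (o+v*((z-o[2])/v[:,2])[:,None])[:,:2]
def proj(d,X):
    k,c=K(d); return cv2.projectPoints(np.float64(X).reshape(-1,1,3),cv2.Rodrigues(d["R"])[0],d["t"],k,c)[0].reshape(-1,2)
def blob(d,mask,uv):   # contour containing / nearest to pixel
    cs=[c for c in cv2.findContours(mask,cv2.RETR_EXTERNAL,cv2.CHAIN_APPROX_NONE)[0] if cv2.contourArea(c)>60]
    return max(cs,key=lambda c:cv2.pointPolygonTest(c,tuple(map(float,uv)),True))
def shape(P):          # world polygon -> centroid, principal yaw, minAreaRect (mm)
    P=np.float32(P*1000); m=cv2.moments(P.reshape(-1,1,2)); c=np.array([m["m10"],m["m01"]])/m["m00"]
    yaw=.5*np.degrees(np.arctan2(2*m["mu11"],m["mu20"]-m["mu02"]))
    return c,yaw,cv2.minAreaRect(P),abs(m["m00"])
def up(d,s=4):         # sharper masks by upsampling
    return cv2.resize(d["image"],None,fx=s,fy=s,interpolation=cv2.INTER_CUBIC)
def mask(d,lo,hi,s=4): return cv2.inRange(cv2.cvtColor(up(d,s),cv2.COLOR_RGB2HSV),np.array(lo),np.array(hi))
def find(d,lo,hi,uv,z,s=4):
    c=blob(d,mask(d,lo,hi,s),np.array(uv)*s); return shape(ray(d,(c.reshape(-1,2)+.5)/s-.5,z))+(c,)
def go(x,y,z,yaw):     # shift for drive_tool, mm and rad
    o=sensors.get_obs(); R=Ro.from_euler("xyz",o["tool_rot"],degrees=True)
    t=R.inv().apply(np.array([x,y,z])-o["tool_pos"]*1000)
    r=(R.inv()*Ro.from_euler("xyz",[180,0,yaw],degrees=True)).as_rotvec()
    print("shift",t.round(1),"rot",r.round(3),"n",int(np.ceil(max(np.linalg.norm(t)/62.5,np.degrees(np.linalg.norm(r))/10.7))))
E
python3 - <<'E'
from h import *
ds={n:vision.read_camera(n) for n in("top","side")}
px={"large":((443,316),(413,190)),"medium":((367,281),(366,225)),"small":((401,198),(303,187)),"board":((168,309),(340,397)),"press":((263,280),(338,297))}
for n,d in ds.items():
    print(n,"cam",(-d["R"].T@d["t"]).round(3))
    hsv=cv2.cvtColor(d["image"],cv2.COLOR_RGB2HSV)
    for k,p in px.items():
        u,v=p[n=="side"]; print(k,hsv[v,u],end=" ")
        z={"board":.005,"press":.025}.get(k,.006)
        c,y,r,a,_=find(d,(5,60,60),(30,255,255),(u,v),z)
        print(c.round(1),round(y,1),np.round(r[0],1),np.round(r[1],1),round(r[2],1),int(a))
im=cv2.resize(ds["top"]["image"][140:350,130:540],None,fx=1.95,fy=1.95,interpolation=cv2.INTER_CUBIC)
cv2.imwrite("pics/crop1.png",im[:,:,::-1])
E
```

```text
top cam [ 0.386 -0.032  0.942]
large [ 15 150 156] [ 396.9 -286.4] -24.3 [ 400.  -287.7] [70.7 98.6] 66.2 6252
medium [ 16 152 164] [ 472.7 -124.3] 29.7 [ 475.3 -123. ] [83.1 64.4] 29.5 4750
small [ 16 150 162] [ 654.1 -204.6] 8.3 [ 656.7 -203.9] [69.1 59.2] 12.9 3574
board [ 18 125 161] [413.2 294.5] -8.4 [413.2 294.5] [63.9 72.5] 82.1 4487
press [ 22 123 170] [480.9  95.3] -9.9 [483.7  94.8] [103.7 142.8] 80.2 13925
side cam [0.345 0.646 0.768]
large [ 16 104 199] [ 397.7 -287. ] -31.3 [ 401.2 -288.2] [ 79.8 101.1] 66.0 7046
medium [ 15 102 198] [ 473.2 -125.3] 38.0 [ 475.5 -124.2] [83.3 71.8] 29.7 5285
small [ 15 103 204] [ 655.  -205.6] -53.1 [ 657.3 -204.7] [66.9 67.9] 14.3 3924
board [ 18  87 211] [414.4 292.4] -10.1 [414.3 292.4] [63.6 71.6] 82.0 4402
press [ 19  93 211] [481.6 103.5] -10.6 [483.8 102.9] [114.3 145. ] 80.1 15596
```

View pics/crop1.png

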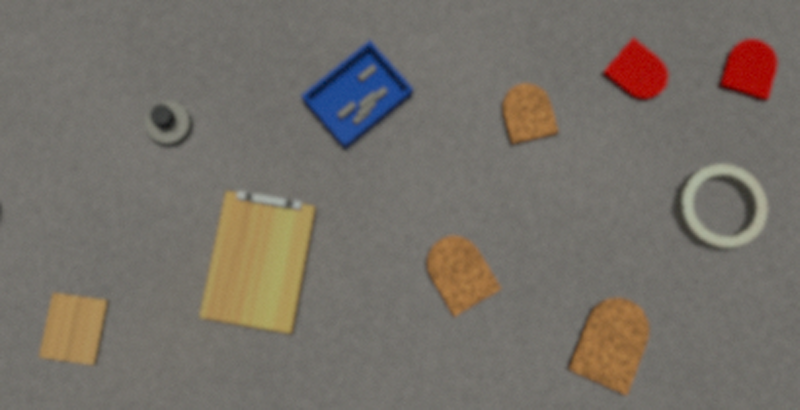

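The crop confirms the three cork D-lifts. The small one is cork, at (401,198) in the full image, and the two red ones are the decoys. Fitted sizes of 98×70, 83×64 and 69×59 identify large, medium and small. Next I'll measure the fence and weight and plan the first move.

```bash
python3 - <<'E'
from h import *
for n,uvf,uvk in(("top",(268,242),(214,201)),("side",(305,279),(238,309))):
    d=vision.read_camera(n)
    hsv=cv2.cvtColor(d["image"],cv2.COLOR_RGB2HSV)
    print(n,"fence",hsv[uvf[1],uvf[0]-3:uvf[0]+4].tolist())
    s=4; m=mask(d,(0,0,165 if n=="top" else 200),(179,55,255)); w=np.zeros_like(m); u,v=uvf; w[(v-22)*s:(v+22)*s,(u-26)*s:(u+26)*s]=255
    c=blob(d,m&w,np.array(uvf)*s); r=shape(ray(d,(c.reshape(-1,2)+.5)/s-.5,.033)); print(r[0].round(1),np.round(r[2][0],1),np.round(r[2][1],1),round(r[2][2],1))
    u,v=uvk; m=mask(d,(0,0,0),(179,255,75)); w=np.zeros_like(m); w[(v-18)*s:(v+18)*s,(u-18)*s:(u+18)*s]=255
    c=blob(d,m&w,np.array(uvk)*s); r=shape(ray(d,(c.reshape(-1,2)+.5)/s-.5,.039)); print("knob",r[0].round(1),np.round(r[2][1],1))
    # press model check: rows of corner pixels versus contour corners
    P=find(d,(5,60,60),(30,255,255),(263,280) if n=="top" else (338,297),.025)
    a=cv2.approxPolyDP(P[4],24,True).reshape(-1,2)
    w=ray(d,(a+.5)/s-.5,.025)*1000; q=(w-[484.2,96])@Ro.from_euler("z",-9.85,degrees=True).as_matrix()[:2,:2]
    print("corners in press frame",q.round(1).tolist())
go(550,150,200,156)
E
```

```text
top fence [[51, 11, 167], [49, 12, 169], [56, 12, 171], [53, 14, 168], [60, 9, 170], [55, 9, 166], [56, 11, 168]]
[549.6  83.9] [549.6  84.4] [30.3  3.8] 80.5
knob [638.3 200.1] [29.6 21.8]
corners in press frame [[70.0, 48.6], [-67.7, 49.9], [-70.0, -51.2], [68.3, -51.4]]
side fence [[10, 14, 213], [10, 14, 214], [11, 13, 215], [4, 12, 153], [7, 29, 113], [18, 91, 182], [18, 94, 218]]
[550.6  83.3] [550.5  83.5] [36.1  7.4] 81.8
knob [645.  209.9] [ 3.7 13.8]
corners in press frame [[70.5, -47.8], [60.9, 62.0], [-72.9, 62.8], [-68.9, -48.4]]
shift [-461.9 -315.8   30.4] rot [-0.001  0.     0.059] n 9
```

>>> {"op": "drive_tool", "data": {"moves": [{"x": -462, "y": -316, "z": 30, "rz": 0.06, "fingers": -1}, {"x": -462, "y": -316, "z": 30, "rz": 0.06, "fingers": -1}, {"x": -462, "y": -316, "z": 30, "rz": 0.06, "fingers": -1}, {"x": -462, "y": -316, "z": 30, "rz": 0.06, "fingers": -1}, {"x": -462, "y": -316, "z": 30, "rz": 0.06, "fingers": -1}, {"x": -462, "y": -316, "z": 30, "rz": 0.06, "fingers": -1}, {"x": -462, "y": -316, "z": 30, "rz": 0.06, "fingers": -1}, {"x": -462, "y": -316, "z": 30, "rz": 0.06, "fingers": -1}, {"x": -462, "y": -316, "z": 30, "rz": 0.06, "fingers": -1}, {"x": -462, "y": -316, "z": 30, "rz": 0.06, "fingers": -1}, {"x": -462, "y": -316, "z": 30, "rz": 0.06, "fingers": -1}]}}

```text
invalid input at $.moves[0]: expected keys x, y, z, rx, ry, rz, fingers
```

```bash
python3 -c "
from h import *
go(403.5,-289.3,60,156)"
```

```text
shift [-479.4 -778.5  170.7] rot [-0.001  0.     0.059] n 15
```

>>> {"op": "drive_tool", "data": {"moves": [{"x": -462, "y": -316, "z": 30, "rx": 0, "ry": 0, "rz": 0.06, "fingers": -1}, {"x": -462, "y": -316, "z": 30, "rx": 0, "ry": 0, "rz": 0.06, "fingers": -1}, {"x": -462, "y": -316, "z": 30, "rx": 0, "ry": 0, "rz": 0.06, "fingers": -1}, {"x": -462, "y": -316, "z": 30, "rx": 0, "ry": 0, "rz": 0.06, "fingers": -1}, {"x": -462, "y": -316, "z": 30, "rx": 0, "ry": 0, "rz": 0.06, "fingers": -1}, {"x": -462, "y": -316, "z": 30, "rx": 0, "ry": 0, "rz": 0.06, "fingers": -1}, {"x": -462, "y": -316, "z": 30, "rx": 0, "ry": 0, "rz": 0.06, "fingers": -1}, {"x": -462, "y": -316, "z": 30, "rx": 0, "ry": 0, "rz": 0.06, "fingers": -1}, {"x": -462, "y": -316, "z": 30, "rx": 0, "ry": 0, "rz": 0.06, "fingers": -1}, {"x": -479, "y": -779, "z": 131, "rx": 0, "ry": 0, "rz": 0.06, "fingers": -1}, {"x": -479, "y": -779, "z": 131, "rx": 0, "ry": 0, "rz": 0.06, "fingers": -1}, {"x": -479, "y": -779, "z": 131, "rx": 0, "ry": 0, "rz": 0.06, "fingers": -1}, {"x": -479, "y": -779, "z": 131, "rx": 0, "ry": 0, "rz": 0.06, "fingers": -1}, {"x": -479, "y": -779, "z": 131, "rx": 0, "ry": 0, "rz": 0.06, "fingers": -1}, {"x": -479, "y": -779, "z": 131, "rx": 0, "ry": 0, "rz": 0.06, "fingers": -1}, {"x": -479, "y": -779, "z": 131, "rx": 0, "ry": 0, "rz": 0.06, "fingers": -1}, {"x": -479, "y": -779, "z": 131, "rx": 0, "ry": 0, "rz": 0.06, "fingers": -1}, {"x": -479, "y": -779, "z": 131, "rx": 0, "ry": 0, "rz": 0.06, "fingers": -1}, {"x": -479, "y": -779, "z": 131, "rx": 0, "ry": 0, "rz": 0.06, "fingers": -1}]}}

```text
time_s: 2.68
tool_pos: [0.4034, -0.2886, 0.0996]
tool_rot: [180.0, 0.0, 156.0]
force: [0.0, -0.1, -0.4]
grip_width: 0.087
grasp_force: 0.0
```

```bash
python3 -c "
from h import *
print(sensors.get_obs()['qpos'].round(1))
go(403.5,-289.3,10,156)"
```

```text
[ -6.6   6.7  41.7 114.9  -5.2  60.3 103.4]
shift [-0.4 -0.7 89.6] rot [ 0.001  0.    -0.   ] n 2
```

>>> {"op": "drive_tool", "data": {"moves": [{"x": 0, "y": -1, "z": 60, "rx": 0, "ry": 0, "rz": 0, "fingers": -1}, {"x": 0, "y": -1, "z": 80, "rx": 0, "ry": 0, "rz": 0, "fingers": -1}, {"x": 0, "y": -1, "z": 89.5, "rx": 0, "ry": 0, "rz": 0, "fingers": -1}, {"x": 0, "y": -1, "z": 89.5, "rx": 0, "ry": 0, "rz": 0, "fingers": -1}, {"x": 0, "y": -1, "z": 89.5, "rx": 0, "ry": 0, "rz": 0, "fingers": 1}, {"x": 0, "y": -1, "z": 89.5, "rx": 0, "ry": 0, "rz": 0, "fingers": 1}, {"x": 0, "y": -1, "z": 89.5, "rx": 0, "ry": 0, "rz": 0, "fingers": 1}, {"x": 0, "y": -1, "z": 89.5, "rx": 0, "ry": 0, "rz": 0, "fingers": 1}, {"x": 0, "y": -1, "z": 89.5, "rx": 0, "ry": 0, "rz": 0, "fingers": 1}, {"x": 0, "y": -1, "z": 89.5, "rx": 0, "ry": 0, "rz": 0, "fingers": 1}], "force": 15}}

```text
time_s: 3.92
tool_pos: [0.4031, -0.2903, 0.0106]
tool_rot: [180.0, 0.0, 155.9]
force: [-0.4, 0.7, 6.1]
grip_width: 0.0657
grasp_force: 15.0
```

>>> {"op": "drive_tool", "data": {"moves": [{"x": 0, "y": 0, "z": -40, "rx": 0, "ry": 0, "rz": 0, "fingers": 1}, {"x": 0, "y": 0, "z": -90, "rx": 0, "ry": 0, "rz": 0, "fingers": 1}, {"x": 0, "y": 0, "z": -110, "rx": 0, "ry": 0, "rz": 0, "fingers": 1}, {"x": 0, "y": 0, "z": -110, "rx": 0, "ry": 0, "rz": 0, "fingers": 1}]}}

```text
time_s: 4.42
tool_pos: [0.4035, -0.2908, 0.1212]
tool_rot: [180.0, 0.2, 156.0]
force: [0.6, -0.4, -0.4]
grip_width: 0.0654
grasp_force: 15.0
```

```bash
python3 - <<'E'
from h import *
print(env.tip_extent)
go(498.3,93.6,80,170.15)
d=vision.read_camera("side"); cv2.imwrite("pics/s1.png",cv2.resize(d["image"][80:300,250:570],None,fx=2,fy=2)[:,:,::-1])
E
```

```text
0.008
shift [ 70.1 389.7  41.2] rot [ 0.     0.003 -0.248] n 7
```

View pics/s1.png

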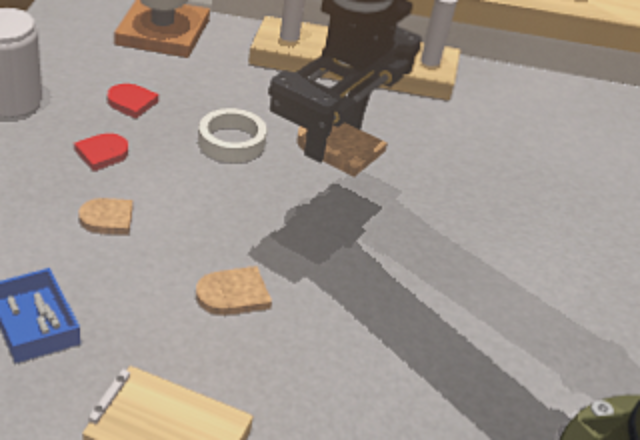

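The side crop shows the large lift held about level in the fingers at crop (345,148), clear of the tape. I'll carry it to the block.

>>> {"op": "drive_tool", "data": {"moves": [{"x": 70, "y": 390, "z": 0, "rx": 0, "ry": 0.003, "rz": -0.248, "fingers": 1}, {"x": 70, "y": 390, "z": 0, "rx": 0, "ry": 0.003, "rz": -0.248, "fingers": 1}, {"x": 70, "y": 390, "z": 0, "rx": 0, "ry": 0.003, "rz": -0.248, "fingers": 1}, {"x": 70, "y": 390, "z": 0, "rx": 0, "ry": 0.003, "rz": -0.248, "fingers": 1}, {"x": 70, "y": 390, "z": 0, "rx": 0, "ry": 0.003, "rz": -0.248, "fingers": 1}, {"x": 70, "y": 390, "z": 0, "rx": 0, "ry": 0.003, "rz": -0.248, "fingers": 1}, {"x": 70, "y": 390, "z": 0, "rx": 0, "ry": 0.003, "rz": -0.248, "fingers": 1}, {"x": 70, "y": 390, "z": 41, "rx": 0, "ry": 0.003, "rz": -0.248, "fingers": 1}, {"x": 70, "y": 390, "z": 41, "rx": 0, "ry": 0.003, "rz": -0.248, "fingers": 1}, {"x": 70, "y": 390, "z": 41, "rx": 0, "ry": 0.003, "rz": -0.248, "fingers": 1}]}}

```text
time_s: 5.72
tool_pos: [0.4975, 0.0932, 0.0791]
tool_rot: [-180.0, -0.2, 170.1]
force: [0.2, -0.1, -0.3]
grip_width: 0.0659
grasp_force: 15.0
```

```bash
python3 - <<'E'
from h import *
go(498.3,93.6,36,170.15)
E
```

```text
shift [-0.9  0.6 43.1] rot [-0.    -0.004 -0.002] n 1
```

Lower to just above contact, settle, open, then rise.

>>> {"op": "drive_tool", "data": {"moves": [{"x": -1, "y": 0.6, "z": 30, "rx": 0, "ry": 0, "rz": 0, "fingers": 1}, {"x": -1, "y": 0.6, "z": 39, "rx": 0, "ry": 0, "rz": 0, "fingers": 1}, {"x": -1, "y": 0.6, "z": 43, "rx": 0, "ry": 0, "rz": 0, "fingers": 1}, {"x": -1, "y": 0.6, "z": 43, "rx": 0, "ry": 0, "rz": 0, "fingers": 1}]}}

```text
time_s: 6.22
tool_pos: [0.499, 0.0948, 0.0368]
tool_rot: [179.9, -0.1, 170.1]
force: [0.6, -0.4, 0.4]
grip_width: 0.0662
grasp_force: 15.0
```

```bash
python3 - <<'E'
from h import *
go(498.3,93.6,35.8,170.15)
E
```

```text
shift [ 0.5 -1.3  1. ] rot [ 0.001 -0.002 -0.   ] n 1
```

>>> {"op": "drive_tool", "data": {"moves": [{"x": 0.5, "y": -1, "z": 0, "rx": 0, "ry": 0, "rz": 0, "fingers": 1}, {"x": 0.5, "y": -1, "z": 1.2, "rx": 0, "ry": 0, "rz": 0, "fingers": 1}, {"x": 0.5, "y": -1, "z": 1.2, "rx": 0, "ry": 0, "rz": 0, "fingers": 1}, {"x": 0.5, "y": -1, "z": 1.2, "rx": 0, "ry": 0, "rz": 0, "fingers": 0.4}, {"x": 0.5, "y": -1, "z": 1.2, "rx": 0, "ry": 0, "rz": 0, "fingers": -1}, {"x": 0.5, "y": -1, "z": 1.2, "rx": 0, "ry": 0, "rz": 0, "fingers": -1}, {"x": 0.5, "y": -1, "z": 1.2, "rx": 0, "ry": 0, "rz": 0, "fingers": -1}, {"x": 0.5, "y": -1, "z": -30, "rx": 0, "ry": 0, "rz": 0, "fingers": -1}, {"x": 0.5, "y": -1, "z": -80, "rx": 0, "ry": 0, "rz": 0, "fingers": -1}, {"x": 0.5, "y": -1, "z": -80, "rx": 0, "ry": 0, "rz": 0, "fingers": -1}]}}

```text
time_s: 7.48
tool_pos: [0.5011, 0.0946, 0.1199]
tool_rot: [179.7, 0.2, 170.2]
force: [0.3, -0.3, 0.1]
grip_width: 0.0865
grasp_force: 0.0
```

```bash
python3 - <<'E'
from h import *
go(474.5,-124,80,209.6)
E
```

```text
shift [ -11.  -220.1   39. ] rot [ 0.003  0.005 -0.688] n 4
```

>>> {"op": "drive_tool", "data": {"moves": [{"x": -11, "y": -220, "z": 0, "rx": 0, "ry": 0.003, "rz": -0.688, "fingers": -1}, {"x": -11, "y": -220, "z": 0, "rx": 0, "ry": 0.003, "rz": -0.688, "fingers": -1}, {"x": -11, "y": -220, "z": 0, "rx": 0, "ry": 0.003, "rz": -0.688, "fingers": -1}, {"x": -11, "y": -220, "z": 39, "rx": 0, "ry": 0.003, "rz": -0.688, "fingers": -1}, {"x": -11, "y": -220, "z": 39, "rx": 0, "ry": 0.003, "rz": -0.688, "fingers": -1}, {"x": -11, "y": -220, "z": 39, "rx": 0, "ry": 0.003, "rz": -0.688, "fingers": -1}, {"x": -11, "y": -220, "z": 39, "rx": 0, "ry": 0.003, "rz": -0.688, "fingers": -1}]}}

```text
time_s: 8.35
tool_pos: [0.4715, -0.1238, 0.0769]
tool_rot: [179.8, -0.3, -150.4]
force: [-0.0, 0.3, 0.1]
grip_width: 0.0871
grasp_force: 0.0
```

```bash
python3 - <<'E'
from h import *
print(sensors.get_obs()["qpos"].round(1))
go(474.5,-124,11,209.6)
# view of block
T=np.array([[484.5,96]]); Rm=Ro.from_euler("z",-9.85,degrees=True).as_matrix()[:2,:2]
for n,uv in(("top",(263,270)),("side",(325,285))):
    d=vision.read_camera(n); u,v=proj(d,[.4845,.096,.037])[0].astype(int)
    cv2.imwrite(f"pics/p1{n}.png",cv2.resize(d["image"][v-50:v+50,u-60:u+60],None,fx=5,fy=5,interpolation=cv2.INTER_CUBIC)[:,:,::-1]); print(n,u,v)
E
python3 -c "
import cv2,numpy as np
cv2.imwrite('pics/p1.png',cv2.resize(np.vstack([cv2.imread('pics/p1top.png'),cv2.imread('pics/p1side.png')])[:, :],(360,600)))"
```

```text
[-16.7   7.1  30.1 116.6  -4.1  57.7 135. ]
shift [-2.8 -1.9 65.9] rot [ 0.003 -0.005  0.   ] n 2
top 260 272
side 334 288
```

View pics/p1.png

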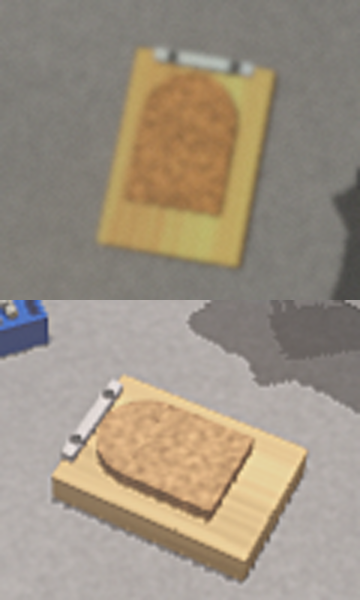

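The large lift lies on the block with its rounded tip just short of the fence (crop top ≈(190,72)) and is aligned with the block. I'll pick up the medium lift and measure where the large one ended up.

>>> {"op": "drive_tool", "data": {"moves": [{"x": -2.8, "y": -1.9, "z": 45, "rx": 0, "ry": -0.004, "rz": 0, "fingers": -1}, {"x": -2.8, "y": -1.9, "z": 60, "rx": 0, "ry": -0.004, "rz": 0, "fingers": -1}, {"x": -2.8, "y": -1.9, "z": 66, "rx": 0, "ry": -0.004, "rz": 0, "fingers": -1}, {"x": -2.8, "y": -1.9, "z": 66, "rx": 0, "ry": -0.004, "rz": 0, "fingers": -1}]}}

```text
time_s: 8.95
tool_pos: [0.4746, -0.1249, 0.0114]
tool_rot: [179.8, -0.0, -150.4]
force: [0.6, -0.1, 0.2]
grip_width: 0.087
grasp_force: 0.0
```

```bash
cat >> h.py <<'E'
P=np.array([484.5,96.]); YP=-9.85
def stack(z,uv=None,lo=(5,135,40),hi=(17,255,255),n="top"):
    d=vision.read_camera(n); 
    if uv is None: uv=proj(d,[.49,.095,z])[0]
    m=cv2.morphologyEx(cv2.medianBlur(mask(d,lo,hi),9),cv2.MORPH_CLOSE,np.ones((9,9))); m=cv2.morphologyEx(m,cv2.MORPH_OPEN,np.ones((15,15)))
    c=blob(d,m,uv*4); Q=ray(d,(c.reshape(-1,2)+.5)/4-.5,z)
    Rm=Ro.from_euler("z",YP,degrees=True).as_matrix()[:2,:2]; q=(Q*1000-P)@Rm
    r=shape(q/1000); print("press frame: x",q[:,0].min().round(1),q[:,0].max().round(1),"y",q[:,1].min().round(1),q[:,1].max().round(1),"cen",r[0].round(1),"yaw",round(r[1],1),"rect",np.round(r[2][0],1),np.round(r[2][1],1),round(r[2][2],1))
E
python3 - <<'E'
from h import *
go(474.5,-124,10.5,209.6); stack(.033)
E
```

```text
shift [-0.4  0.9  0.9] rot [ 0.003 -0.    -0.   ] n 1
press frame: x -36.5 55.5 y -32.1 32.7 cen [7.  0.3] yaw 5.0 rect [ 9.6 -0.1] [65.  91.8] 89.3
```

>>> {"op": "drive_tool", "data": {"moves": [{"x": -0.4, "y": 0.9, "z": 0, "rx": 0, "ry": 0, "rz": 0, "fingers": 1}, {"x": -0.4, "y": 0.9, "z": 0, "rx": 0, "ry": 0, "rz": 0, "fingers": 1}, {"x": -0.4, "y": 0.9, "z": 0, "rx": 0, "ry": 0, "rz": 0, "fingers": 1}, {"x": -0.4, "y": 0.9, "z": 0, "rx": 0, "ry": 0, "rz": 0, "fingers": 1}, {"x": -0.4, "y": 0.9, "z": 0, "rx": 0, "ry": 0, "rz": 0, "fingers": 1}, {"x": -0.4, "y": 0.9, "z": 0, "rx": 0, "ry": 0, "rz": 0, "fingers": 1}, {"x": -0.4, "y": 0.9, "z": 0, "rx": 0, "ry": 0, "rz": 0, "fingers": 1}], "force": 15}}

```text
time_s: 9.88
tool_pos: [0.4743, -0.124, 0.0111]
tool_rot: [179.8, -0.0, -150.4]
force: [-1.1, 0.5, 4.5]
grip_width: 0.0595
grasp_force: 15.0
```

```bash
python3 - <<'E'
from h import *
go(500.8,93.2,90,170.15)
E
```

```text
shift [-130.2  176.   -78.4] rot [ 0.003 -0.002  0.688] n 4
```

>>> {"op": "drive_tool", "data": {"moves": [{"x": 0, "y": 0, "z": -50, "rx": 0, "ry": 0, "rz": 0, "fingers": 1}, {"x": 0, "y": 0, "z": -85, "rx": 0, "ry": 0, "rz": 0, "fingers": 1}, {"x": -130, "y": 176, "z": -85, "rx": 0, "ry": -0.002, "rz": 0.688, "fingers": 1}, {"x": -130, "y": 176, "z": -85, "rx": 0, "ry": -0.002, "rz": 0.688, "fingers": 1}, {"x": -130, "y": 176, "z": -85, "rx": 0, "ry": -0.002, "rz": 0.688, "fingers": 1}, {"x": -130, "y": 176, "z": -85, "rx": 0, "ry": -0.002, "rz": 0.688, "fingers": 1}, {"x": -130, "y": 176, "z": -78, "rx": 0, "ry": -0.002, "rz": 0.688, "fingers": 1}, {"x": -130, "y": 176, "z": -78, "rx": 0, "ry": -0.002, "rz": 0.688, "fingers": 1}, {"x": -130, "y": 176, "z": -78, "rx": 0, "ry": -0.002, "rz": 0.688, "fingers": 1}, {"x": -130, "y": 176, "z": -78, "rx": 0, "ry": -0.002, "rz": 0.688, "fingers": 1}]}}

```text
time_s: 11.12
tool_pos: [0.5007, 0.0917, 0.0895]
tool_rot: [179.8, -0.0, 170.0]
force: [-0.5, -0.2, -1.4]
grip_width: 0.06
grasp_force: 15.0
```

```bash
python3 - <<'E'
from h import *
go(500.8,93.2,51,170.15)
E
```

```text
shift [ 0.1  1.4 38.5] rot [ 0.003 -0.    -0.002] n 1
```

>>> {"op": "drive_tool", "data": {"moves": [{"x": 0, "y": 1.2, "z": 25, "rx": 0.003, "ry": 0, "rz": -0.002, "fingers": 1}, {"x": 0, "y": 1.2, "z": 38, "rx": 0.003, "ry": 0, "rz": -0.002, "fingers": 1}, {"x": 0, "y": 1.2, "z": 38, "rx": 0.003, "ry": 0, "rz": -0.002, "fingers": 1}, {"x": 0, "y": 1.2, "z": 38, "rx": 0.003, "ry": 0, "rz": -0.002, "fingers": 1}, {"x": 0, "y": 1.2, "z": 38, "rx": 0.003, "ry": 0, "rz": -0.002, "fingers": 1}]}}

```text
time_s: 11.75
tool_pos: [0.5013, 0.0944, 0.0522]
tool_rot: [180.0, 0.0, 170.3]
force: [-0.6, -0.3, -0.8]
grip_width: 0.0596
grasp_force: 15.0
```

```bash
python3 - <<'E'
from h import *
o=[sensors.get_obs()['tool_pos'].round(5) for _ in range(3)];print(o)
go(500.8,93.2,48.1,170.15)
E
```

```text
[array([0.50134, 0.09441, 0.05216]), array([0.50134, 0.09441, 0.05216]), array([0.50134, 0.09441, 0.05216])]
shift [ 0.3 -1.3  4.1] rot [0.    0.001 0.002] n 1
```

>>> {"op": "drive_tool", "data": {"moves": [{"x": 0.2, "y": -0.6, "z": 2, "rx": 0, "ry": 0, "rz": 0.001, "fingers": 1}, {"x": 0.2, "y": -0.6, "z": 4, "rx": 0, "ry": 0, "rz": 0.001, "fingers": 1}, {"x": 0.2, "y": -0.6, "z": 4, "rx": 0, "ry": 0, "rz": 0.001, "fingers": 1}]}}

```text
time_s: 12.12
tool_pos: [0.5006, 0.0938, 0.048]
tool_rot: [-180.0, -0.0, 170.2]
force: [-1.6, -1.3, 4.5]
grip_width: 0.0599
grasp_force: 15.0
```

Contact felt (4.5 N). Release and rise.

>>> {"op": "drive_tool", "data": {"moves": [{"x": 0, "y": 0, "z": 0, "rx": 0, "ry": 0, "rz": 0, "fingers": 0.4}, {"x": 0, "y": 0, "z": 0, "rx": 0, "ry": 0, "rz": 0, "fingers": -1}, {"x": 0, "y": 0, "z": 0, "rx": 0, "ry": 0, "rz": 0, "fingers": -1}, {"x": 0, "y": 0, "z": 0, "rx": 0, "ry": 0, "rz": 0, "fingers": -1}, {"x": 0, "y": 0, "z": -30, "rx": 0, "ry": 0, "rz": 0, "fingers": -1}, {"x": 0, "y": 0, "z": -80, "rx": 0, "ry": 0, "rz": 0, "fingers": -1}, {"x": 0, "y": 0, "z": -80, "rx": 0, "ry": 0, "rz": 0, "fingers": -1}]}}

```text
time_s: 13.0
tool_pos: [0.5034, 0.0945, 0.1313]
tool_rot: [179.8, 0.4, 170.2]
force: [0.4, -0.7, -0.8]
grip_width: 0.0869
grasp_force: 0.0
```

```bash
python3 - <<'E'
from h import *
go(651.6,-205.6,90,193.5)
E
```

```text
shift [-196.8 -270.7   41.5] rot [ 0.002  0.007 -0.406] n 6
```

>>> {"op": "drive_tool", "data": {"moves": [{"x": -194, "y": -270, "z": 0, "rx": 0, "ry": 0, "rz": -0.406, "fingers": -1}, {"x": -194, "y": -270, "z": 0, "rx": 0, "ry": 0, "rz": -0.406, "fingers": -1}, {"x": -194, "y": -270, "z": 0, "rx": 0, "ry": 0, "rz": -0.406, "fingers": -1}, {"x": -194, "y": -270, "z": 0, "rx": 0, "ry": 0, "rz": -0.406, "fingers": -1}, {"x": -194, "y": -270, "z": 0, "rx": 0, "ry": 0, "rz": -0.406, "fingers": -1}, {"x": -194, "y": -270, "z": 0, "rx": 0, "ry": 0, "rz": -0.406, "fingers": -1}, {"x": -194, "y": -270, "z": 41, "rx": 0, "ry": 0, "rz": -0.406, "fingers": -1}, {"x": -194, "y": -270, "z": 41, "rx": 0, "ry": 0, "rz": -0.406, "fingers": -1}, {"x": -194, "y": -270, "z": 41, "rx": 0, "ry": 0, "rz": -0.406, "fingers": -1}, {"x": -194, "y": -270, "z": 41, "rx": 0, "ry": 0, "rz": -0.406, "fingers": -1}]}}

```text
time_s: 14.25
tool_pos: [0.6467, -0.2047, 0.088]
tool_rot: [-180.0, 0.1, -166.5]
force: [0.1, 1.1, 0.9]
grip_width: 0.087
grasp_force: 0.0
```

```bash
python3 - <<'E'
from h import *
go(651.6,-205.6,10.8,193.5)
stack(.045)
d=vision.read_camera("top"); d2=vision.read_camera("side"); a=[]
for e in(d,d2):
    u,v=proj(e,[.4845,.096,.037])[0].astype(int); a.append(cv2.resize(e["image"][v-45:v+45,u-45:u+45],(400,400),interpolation=cv2.INTER_CUBIC))
cv2.imwrite("pics/p2.png",np.hstack(a)[:,:,::-1])
E
```

```text
shift [-4.4 -1.9 77.3] rot [-0.001  0.002  0.001] n 2
press frame: x -36.8 55.0 y -33.2 31.5 cen [ 9.  -2.2] yaw 15.5 rect [8.4 0.1] [92.9 61.8] 3.5
```

View pics/p2.png

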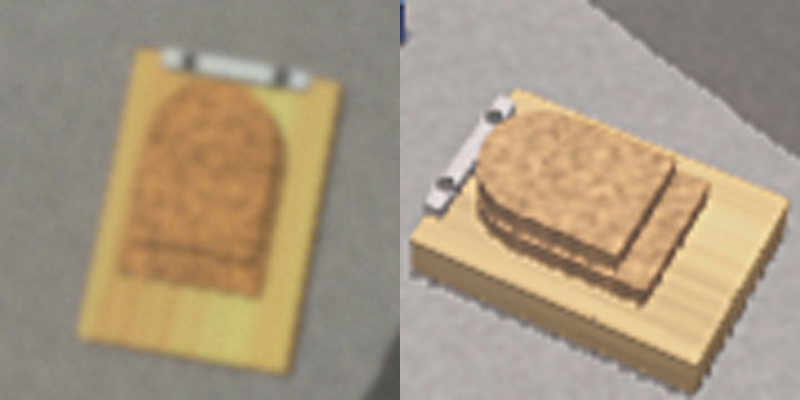

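Both views show the medium lift flat on the large one, with tips level at (215,85) and the straight ends parallel about 15 mm apart, as expected. Now the small lift.

>>> {"op": "drive_tool", "data": {"moves": [{"x": -4.6, "y": -1.5, "z": 50, "rx": 0, "ry": 0, "rz": 0, "fingers": -1}, {"x": -4.6, "y": -1.5, "z": 68, "rx": 0, "ry": 0, "rz": 0, "fingers": -1}, {"x": -4.6, "y": -1.5, "z": 77, "rx": 0, "ry": 0, "rz": 0, "fingers": -1}, {"x": -4.6, "y": -1.5, "z": 77, "rx": 0, "ry": 0, "rz": 0, "fingers": -1}, {"x": -4.6, "y": -1.5, "z": 77, "rx": 0, "ry": 0, "rz": 0, "fingers": -1}]}}

```text
time_s: 15.02
tool_pos: [0.6513, -0.2061, 0.0106]
tool_rot: [-179.9, 0.1, -166.5]
force: [0.6, 0.6, 0.4]
grip_width: 0.0869
grasp_force: 0.0
```

```bash
python3 - <<'E'
from h import *
go(651.6,-205.6,10.8,193.5)
E
```

```text
shift [-0.5  0.4 -0.2] rot [-0.001  0.001 -0.001] n 1
```

>>> {"op": "drive_tool", "data": {"moves": [{"x": -0.3, "y": 0, "z": 0, "rx": 0, "ry": 0, "rz": 0, "fingers": 1}, {"x": -0.3, "y": 0, "z": 0, "rx": 0, "ry": 0, "rz": 0, "fingers": 1}, {"x": -0.3, "y": 0, "z": 0, "rx": 0, "ry": 0, "rz": 0, "fingers": 1}, {"x": -0.3, "y": 0, "z": 0, "rx": 0, "ry": 0, "rz": 0, "fingers": 1}, {"x": -0.3, "y": 0, "z": 0, "rx": 0, "ry": 0, "rz": 0, "fingers": 1}, {"x": -0.3, "y": 0, "z": 0, "rx": 0, "ry": 0, "rz": 0, "fingers": 1}, {"x": -0.3, "y": 0, "z": 0, "rx": 0, "ry": 0, "rz": 0, "fingers": 1}, {"x": -0.3, "y": 0, "z": 0, "rx": 0, "ry": 0, "rz": 0, "fingers": 1}], "force": 15}}

```text
time_s: 16.02
tool_pos: [0.6507, -0.2055, 0.0093]
tool_rot: [180.0, -0.1, -166.5]
force: [-0.4, -0.3, 0.9]
grip_width: 0.0537
grasp_force: 15.0
```

```bash
python3 - <<'E'
from h import *
go(503.7,92.7,100,170.15)
E
```

```text
shift [ 73.5 324.3 -90.6] rot [-0.    -0.001  0.407] n 6
```

>>> {"op": "drive_tool", "data": {"moves": [{"x": 0, "y": 0, "z": -50, "rx": 0, "ry": 0, "rz": 0, "fingers": 1}, {"x": 0, "y": 0, "z": -95, "rx": 0, "ry": 0, "rz": 0, "fingers": 1}, {"x": 73.5, "y": 324, "z": -95, "rx": 0, "ry": 0, "rz": 0.407, "fingers": 1}, {"x": 73.5, "y": 324, "z": -95, "rx": 0, "ry": 0, "rz": 0.407, "fingers": 1}, {"x": 73.5, "y": 324, "z": -95, "rx": 0, "ry": 0, "rz": 0.407, "fingers": 1}, {"x": 73.5, "y": 324, "z": -95, "rx": 0, "ry": 0, "rz": 0.407, "fingers": 1}, {"x": 73.5, "y": 324, "z": -95, "rx": 0, "ry": 0, "rz": 0.407, "fingers": 1}, {"x": 73.5, "y": 324, "z": -95, "rx": 0, "ry": 0, "rz": 0.407, "fingers": 1}, {"x": 73.5, "y": 324, "z": -91, "rx": 0, "ry": 0, "rz": 0.407, "fingers": 1}, {"x": 73.5, "y": 324, "z": -91, "rx": 0, "ry": 0, "rz": 0.407, "fingers": 1}, {"x": 73.5, "y": 324, "z": -91, "rx": 0, "ry": 0, "rz": 0.407, "fingers": 1}, {"x": 73.5, "y": 324, "z": -91, "rx": 0, "ry": 0, "rz": 0.407, "fingers": 1}]}}

```text
time_s: 17.52
tool_pos: [0.5043, 0.0911, 0.1004]
tool_rot: [-180.0, -0.0, 170.0]
force: [-0.6, 0.3, -0.7]
grip_width: 0.0537
grasp_force: 15.0
```

```bash
python3 - <<'E'
from h import *
go(503.7,92.7,63,170.15)
E
```

```text
shift [ 0.9  1.5 37.4] rot [-0.001 -0.001 -0.002] n 1
```

>>> {"op": "drive_tool", "data": {"moves": [{"x": 0.5, "y": 1, "z": 25, "rx": 0, "ry": 0, "rz": -0.002, "fingers": 1}, {"x": 0.5, "y": 1, "z": 37, "rx": 0, "ry": 0, "rz": -0.002, "fingers": 1}, {"x": 0.5, "y": 1, "z": 37, "rx": 0, "ry": 0, "rz": -0.002, "fingers": 1}, {"x": 0.5, "y": 1, "z": 37, "rx": 0, "ry": 0, "rz": -0.002, "fingers": 1}, {"x": 0.5, "y": 1, "z": 37, "rx": 0, "ry": 0, "rz": -0.002, "fingers": 1}]}}

```text
time_s: 18.15
tool_pos: [0.5042, 0.0935, 0.0642]
tool_rot: [180.0, 0.0, 170.3]
force: [0.1, -0.7, -0.8]
grip_width: 0.0541
grasp_force: 15.0
```

```bash
python3 - <<'E'
from h import *
go(503.7,92.7,59.5,170.15)
E
```

```text
shift [ 0.3 -0.9  4.7] rot [0.    0.001 0.002] n 1
```

>>> {"op": "drive_tool", "data": {"moves": [{"x": 0.2, "y": -0.5, "z": 3, "rx": 0, "ry": 0, "rz": 0.001, "fingers": 1}, {"x": 0.2, "y": -0.5, "z": 5, "rx": 0, "ry": 0, "rz": 0.001, "fingers": 1}, {"x": 0.2, "y": -0.5, "z": 5, "rx": 0, "ry": 0, "rz": 0.001, "fingers": 1}]}}

```text
time_s: 18.52
tool_pos: [0.5032, 0.093, 0.0583]
tool_rot: [-180.0, -0.0, 170.2]
force: [-0.3, -0.1, -1.1]
grip_width: 0.0537
grasp_force: 15.0
```

>>> {"op": "drive_tool", "data": {"moves": [{"x": 0, "y": 0, "z": 0.8, "rx": 0, "ry": 0, "rz": 0, "fingers": 1}, {"x": 0, "y": 0, "z": 0.8, "rx": 0, "ry": 0, "rz": 0, "fingers": 1}]}}

```text
time_s: 18.77
tool_pos: [0.5032, 0.093, 0.0582]
tool_rot: [-180.0, -0.1, 170.2]
force: [-2.8, -0.5, 4.8]
grip_width: 0.054
grasp_force: 15.0
```

Contact. Release and rise, then over to the board: centre (413.5,294), yaw −8.

>>> {"op": "drive_tool", "data": {"moves": [{"x": 0, "y": 0, "z": -0.2, "rx": 0, "ry": 0, "rz": 0, "fingers": 0.45}, {"x": 0, "y": 0, "z": -0.2, "rx": 0, "ry": 0, "rz": 0, "fingers": -1}, {"x": 0, "y": 0, "z": -0.2, "rx": 0, "ry": 0, "rz": 0, "fingers": -1}, {"x": 0, "y": 0, "z": -0.2, "rx": 0, "ry": 0, "rz": 0, "fingers": -1}, {"x": 0, "y": 0, "z": -30, "rx": 0, "ry": 0, "rz": 0, "fingers": -1}, {"x": 0, "y": 0, "z": -70, "rx": 0, "ry": 0, "rz": 0, "fingers": -1}, {"x": 0, "y": 0, "z": -70, "rx": 0, "ry": 0, "rz": 0, "fingers": -1}, {"x": 0, "y": 0, "z": -70, "rx": 0, "ry": 0, "rz": 0, "fingers": -1}]}}

```text
time_s: 19.77
tool_pos: [0.5029, 0.093, 0.1272]
tool_rot: [-180.0, -0.1, 170.2]
force: [-0.4, 0.2, -0.3]
grip_width: 0.087
grasp_force: 0.0
```

```bash
python3 - <<'E'
from h import *
go(413.5,294,80,172)
E
```

```text
shift [122.2 182.9  47.2] rot [-0.    -0.001 -0.031] n 4
```

>>> {"op": "drive_tool", "data": {"moves": [{"x": 122, "y": 183, "z": 0, "rx": 0, "ry": 0, "rz": -0.031, "fingers": -1}, {"x": 122, "y": 183, "z": 0, "rx": 0, "ry": 0, "rz": -0.031, "fingers": -1}, {"x": 122, "y": 183, "z": 0, "rx": 0, "ry": 0, "rz": -0.031, "fingers": -1}, {"x": 122, "y": 183, "z": 0, "rx": 0, "ry": 0, "rz": -0.031, "fingers": -1}, {"x": 122, "y": 183, "z": 47, "rx": 0, "ry": 0, "rz": -0.031, "fingers": -1}, {"x": 122, "y": 183, "z": 47, "rx": 0, "ry": 0, "rz": -0.031, "fingers": -1}, {"x": 122, "y": 183, "z": 47, "rx": 0, "ry": 0, "rz": -0.031, "fingers": -1}, {"x": 122, "y": 183, "z": 47, "rx": 0, "ry": 0, "rz": -0.031, "fingers": -1}]}}

```text
time_s: 20.78
tool_pos: [0.4153, 0.2941, 0.082]
tool_rot: [179.9, 0.0, 171.9]
force: [-1.5, 0.2, 0.2]
grip_width: 0.0869
grasp_force: 0.0
```

```bash
python3 - <<'E'
from h import *
go(413.5,294,10,172)
stack(.057)
d=vision.read_camera("top"); d2=vision.read_camera("side"); a=[]
for e in(d,d2):
    u,v=proj(e,[.4845,.096,.05])[0].astype(int); a.append(cv2.resize(e["image"][v-40:v+40,u-40:u+40],(400,400),interpolation=cv2.INTER_CUBIC))
cv2.imwrite("pics/p3.png",np.hstack(a)[:,:,::-1])
E
```

```text
shift [ 1.8 -0.5 72. ] rot [ 0.001  0.001 -0.001] n 2
press frame: x -37.5 54.1 y -34.4 29.3 cen [ 5.7 -1.4] yaw 8.4 rect [ 8.3 -2.3] [91.8 63. ] 0.9
```

View pics/p3.png

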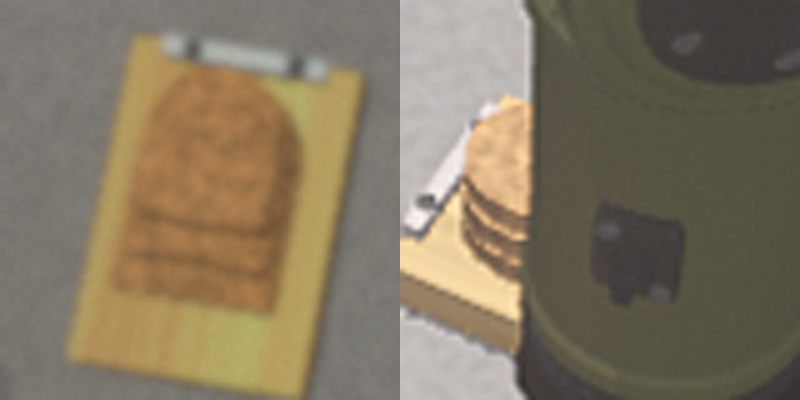

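The three lifts are stacked and parallel, with even end steps at (140,213), (128,250) and (115,288) and tips level. Now the board.

>>> {"op": "drive_tool", "data": {"moves": [{"x": 1, "y": 0, "z": 45, "rx": 0, "ry": 0, "rz": 0, "fingers": -1}, {"x": 1, "y": 0, "z": 62, "rx": 0, "ry": 0, "rz": 0, "fingers": -1}, {"x": 1, "y": 0, "z": 71, "rx": 0, "ry": 0, "rz": 0, "fingers": -1}, {"x": 1, "y": 0, "z": 71, "rx": 0, "ry": 0, "rz": 0, "fingers": -1}, {"x": 1, "y": 0, "z": 71, "rx": 0, "ry": 0, "rz": 0, "fingers": -1}]}}

```text
time_s: 21.55
tool_pos: [0.4138, 0.2947, 0.0106]
tool_rot: [179.9, 0.0, 172.0]
force: [-1.5, 0.1, -0.1]
grip_width: 0.0869
grasp_force: 0.0
```

```bash
python3 - <<'E'
from h import *
go(413.8,293.7,10,172)
E
```

```text
shift [-0.2 -1.   0.6] rot [ 0.001  0.    -0.   ] n 1
```

>>> {"op": "drive_tool", "data": {"moves": [{"x": 0, "y": -0.5, "z": 0, "rx": 0, "ry": 0, "rz": 0, "fingers": 1}, {"x": 0, "y": -0.5, "z": 0, "rx": 0, "ry": 0, "rz": 0, "fingers": 1}, {"x": 0, "y": -0.5, "z": 0, "rx": 0, "ry": 0, "rz": 0, "fingers": 1}, {"x": 0, "y": -0.5, "z": 0, "rx": 0, "ry": 0, "rz": 0, "fingers": 1}, {"x": 0, "y": -0.5, "z": 0, "rx": 0, "ry": 0, "rz": 0, "fingers": 1}, {"x": 0, "y": -0.5, "z": 0, "rx": 0, "ry": 0, "rz": 0, "fingers": 1}, {"x": 0, "y": -0.5, "z": 0, "rx": 0, "ry": 0, "rz": 0, "fingers": 1}], "force": 15}}

```text
time_s: 22.42
tool_pos: [0.413, 0.2937, 0.0097]
tool_rot: [-180.0, -0.0, 172.0]
force: [-0.6, 0.3, 2.3]
grip_width: 0.0598
grasp_force: 15.0
```

```bash
python3 - <<'E'
from h import *
go(509.1,91.7,110,170.15)
E
```

```text
shift [-123.2 -186.6 -100.3] rot [-0.    -0.001  0.032] n 4
```

>>> {"op": "drive_tool", "data": {"moves": [{"x": 0, "y": 0, "z": -50, "rx": 0, "ry": 0, "rz": 0, "fingers": 1}, {"x": 0, "y": 0, "z": -108, "rx": 0, "ry": 0, "rz": 0, "fingers": 1}, {"x": 0, "y": 0, "z": -108, "rx": 0, "ry": 0, "rz": 0, "fingers": 1}, {"x": -123, "y": -186.5, "z": -108, "rx": 0, "ry": 0, "rz": 0.032, "fingers": 1}, {"x": -123, "y": -186.5, "z": -108, "rx": 0, "ry": 0, "rz": 0.032, "fingers": 1}, {"x": -123, "y": -186.5, "z": -108, "rx": 0, "ry": 0, "rz": 0.032, "fingers": 1}, {"x": -123, "y": -186.5, "z": -108, "rx": 0, "ry": 0, "rz": 0.032, "fingers": 1}, {"x": -123, "y": -186.5, "z": -105, "rx": 0, "ry": 0, "rz": 0.032, "fingers": 1}, {"x": -123, "y": -186.5, "z": -100, "rx": 0, "ry": 0, "rz": 0.032, "fingers": 1}, {"x": -123, "y": -186.5, "z": -100, "rx": 0, "ry": 0, "rz": 0.032, "fingers": 1}, {"x": -123, "y": -186.5, "z": -100, "rx": 0, "ry": 0, "rz": 0.032, "fingers": 1}]}}

```text
time_s: 23.8
tool_pos: [0.5084, 0.0931, 0.1093]
tool_rot: [-180.0, -0.1, 170.3]
force: [0.1, 0.2, -0.8]
grip_width: 0.0599
grasp_force: 15.0
```

```bash
python3 - <<'E'
from h import *
go(509.1,91.7,75,170.15)
E
```

```text
shift [-1.  -1.2 34.3] rot [-0.    -0.001  0.002] n 1
```

>>> {"op": "drive_tool", "data": {"moves": [{"x": -0.6, "y": -0.7, "z": 22, "rx": 0, "ry": 0, "rz": 0.002, "fingers": 1}, {"x": -0.6, "y": -0.7, "z": 34, "rx": 0, "ry": 0, "rz": 0.002, "fingers": 1}, {"x": -0.6, "y": -0.7, "z": 34, "rx": 0, "ry": 0, "rz": 0.002, "fingers": 1}, {"x": -0.6, "y": -0.7, "z": 34, "rx": 0, "ry": 0, "rz": 0.002, "fingers": 1}, {"x": -0.6, "y": -0.7, "z": 34, "rx": 0, "ry": 0, "rz": 0.002, "fingers": 1}]}}

```text
time_s: 24.42
tool_pos: [0.5099, 0.0912, 0.0763]
tool_rot: [180.0, 0.0, 170.0]
force: [0.6, 0.3, -0.7]
grip_width: 0.0598
grasp_force: 15.0
```

```bash
python3 - <<'E'
from h import *
go(509.1,91.7,71,170.15)
E
```

```text
shift [0.9 0.3 5.3] rot [ 0.     0.    -0.002] n 1
```

>>> {"op": "drive_tool", "data": {"moves": [{"x": 0.4, "y": 0.2, "z": 3, "rx": 0, "ry": 0, "rz": -0.001, "fingers": 1}, {"x": 0.4, "y": 0.2, "z": 4.5, "rx": 0, "ry": 0, "rz": -0.001, "fingers": 1}, {"x": 0.4, "y": 0.2, "z": 4.5, "rx": 0, "ry": 0, "rz": -0.001, "fingers": 1}, {"x": 0.4, "y": 0.2, "z": 4.5, "rx": 0, "ry": 0, "rz": -0.001, "fingers": 1}]}}

```text
time_s: 24.92
tool_pos: [0.509, 0.0913, 0.0711]
tool_rot: [-180.0, -0.0, 170.1]
force: [-0.8, -0.2, -0.8]
grip_width: 0.06
grasp_force: 15.0
```

>>> {"op": "drive_tool", "data": {"moves": [{"x": 0, "y": 0, "z": 0.8, "rx": 0, "ry": 0, "rz": 0, "fingers": 1}, {"x": 0, "y": 0, "z": 0.8, "rx": 0, "ry": 0, "rz": 0, "fingers": 1}]}}

```text
time_s: 25.18
tool_pos: [0.5091, 0.0914, 0.0707]
tool_rot: [-180.0, -0.0, 170.1]
force: [-1.5, -0.0, 3.9]
grip_width: 0.0596
grasp_force: 15.0
```

>>> {"op": "drive_tool", "data": {"moves": [{"x": 0, "y": 0, "z": 0, "rx": 0, "ry": 0, "rz": 0, "fingers": 0.4}, {"x": 0, "y": 0, "z": 0, "rx": 0, "ry": 0, "rz": 0, "fingers": -1}, {"x": 0, "y": 0, "z": 0, "rx": 0, "ry": 0, "rz": 0, "fingers": -1}, {"x": 0, "y": 0, "z": 0, "rx": 0, "ry": 0, "rz": 0, "fingers": -1}, {"x": 0, "y": 0, "z": -30, "rx": 0, "ry": 0, "rz": 0, "fingers": -1}, {"x": 0, "y": 0, "z": -70, "rx": 0, "ry": 0, "rz": 0, "fingers": -1}, {"x": 0, "y": 0, "z": -70, "rx": 0, "ry": 0, "rz": 0, "fingers": -1}, {"x": 0, "y": 0, "z": -70, "rx": 0, "ry": 0, "rz": 0, "fingers": -1}]}}

```text
time_s: 26.18
tool_pos: [0.5087, 0.0914, 0.1398]
tool_rot: [-180.0, -0.1, 170.1]
force: [-1.2, -0.4, -0.4]
grip_width: 0.0869
grasp_force: 0.0
```

```bash
python3 - <<'E'
from h import *
a=[]
for n,(u,v) in(("top",(215,203)),("side",(238,312))):
    d=vision.read_camera(n); a.append(cv2.resize(d["image"][v-20:v+20,u-20:u+20],(400,400),interpolation=cv2.INTER_CUBIC))
cv2.imwrite("pics/w.png",np.hstack(a)[:,:,::-1])
E
```

```text
(no output)
```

View pics/w.png

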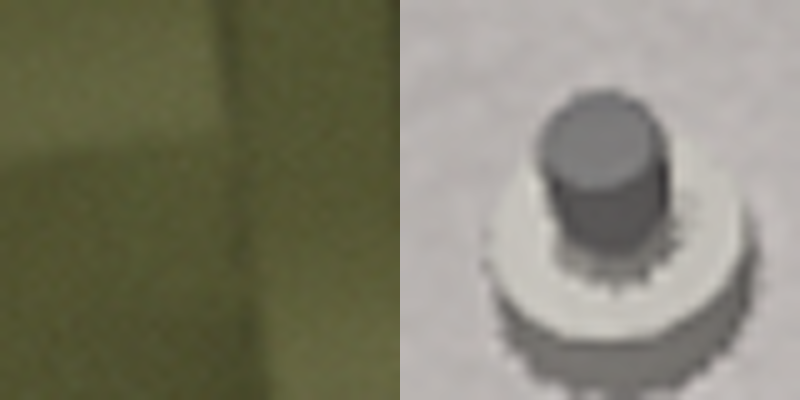

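The top view is blocked by the arm. The side crop shows the knob's top ellipse centred at (203,140) and the disc top's centre at about (220,242). I'll cast rays from these and from the first top picture.

```bash
python3 - <<'E'
from h import *
d=vision.read_camera("side"); t=vision.read_camera("top")
print("side",ray(d,[(237.8,305.5)],.05),ray(d,[(239.5,315.7)],.02))
im=cv2.imread("pics/top0.png"); s=8; u,v=215,203
c=cv2.resize(im[v-20:v+20,u-20:u+20],None,fx=s,fy=s,interpolation=cv2.INTER_CUBIC); g=cv2.cvtColor(c,cv2.COLOR_BGR2GRAY)
for name,m,z in(("disc",(g>125).astype(np.uint8),.02),("knob",(g<72).astype(np.uint8),.045)):
    b=max(cv2.findContours(m,cv2.RETR_EXTERNAL,cv2.CHAIN_APPROX_NONE)[0],key=cv2.contourArea)
    (x,y),(A,B),_=cv2.fitEllipse(cv2.convexHull(b)); p=((x+.5)/s-.5+u-20,(y+.5)/s-.5+v-20); print(name,p,A/s,B/s,ray(t,[p],z))
cv2.imwrite("pics/w0.png",cv2.resize(c,(400,400)))
go(642,201,140,170)
E
```

```text
side [[0.6401491  0.20118955]] [[0.63952328 0.20323518]]
disc (215.83104705810547, 201.77681350708008) 18.283245086669922 20.095937728881836 [[0.64059289 0.1998866 ]]
knob (213.54829216003418, 200.45608139038086) 10.315597534179688 13.48448371887207 [[0.6365663  0.19853447]]
shift [-112.9  131.2   -1.4] rot [-0.002 -0.003  0.002] n 3
```

View pics/w0.png

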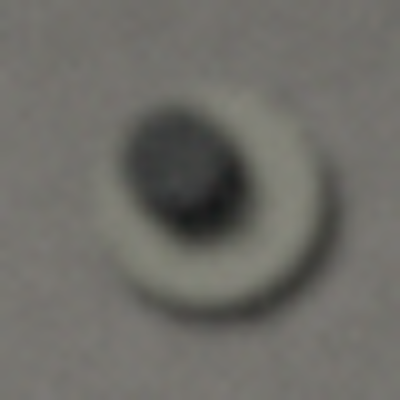

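The first picture gives the disc centre at crop (212,198), about (640,200) mm, and the side view agrees at about (640,202). I'll grip the knob at TCP z 31.

>>> {"op": "drive_tool", "data": {"moves": [{"x": -111, "y": 131, "z": 0, "rx": 0, "ry": 0, "rz": 0, "fingers": -1}, {"x": -111, "y": 131, "z": 0, "rx": 0, "ry": 0, "rz": 0, "fingers": -1}, {"x": -111, "y": 131, "z": 0, "rx": 0, "ry": 0, "rz": 0, "fingers": -1}, {"x": -111, "y": 131, "z": 0, "rx": 0, "ry": 0, "rz": 0, "fingers": -1}, {"x": -111, "y": 131, "z": 50, "rx": 0, "ry": 0, "rz": 0, "fingers": -1}, {"x": -111, "y": 131, "z": 70, "rx": 0, "ry": 0, "rz": 0, "fingers": -1}, {"x": -111, "y": 131, "z": 70, "rx": 0, "ry": 0, "rz": 0, "fingers": -1}, {"x": -111, "y": 131, "z": 70, "rx": 0, "ry": 0, "rz": 0, "fingers": -1}]}}

```text
time_s: 27.38
tool_pos: [0.6417, 0.2012, 0.0718]
tool_rot: [180.0, 0.1, 170.1]
force: [0.4, 0.4, 1.1]
grip_width: 0.0869
grasp_force: 0.0
```

```bash
python3 - <<'E'
from h import *
go(640,201,31,170)
E
```

```text
shift [ 1.7 -0.6 40.8] rot [0.001 0.001 0.001] n 1
```

>>> {"op": "drive_tool", "data": {"moves": [{"x": 1.3, "y": -0.3, "z": 28, "rx": 0, "ry": 0, "rz": 0, "fingers": -1}, {"x": 1.3, "y": -0.3, "z": 40, "rx": 0, "ry": 0, "rz": 0, "fingers": -1}, {"x": 1.3, "y": -0.3, "z": 40, "rx": 0, "ry": 0, "rz": 0, "fingers": -1}, {"x": 1.3, "y": -0.3, "z": 40, "rx": 0, "ry": 0, "rz": 0, "fingers": 1}, {"x": 1.3, "y": -0.3, "z": 40, "rx": 0, "ry": 0, "rz": 0, "fingers": 1}, {"x": 1.3, "y": -0.3, "z": 40, "rx": 0, "ry": 0, "rz": 0, "fingers": 1}, {"x": 1.3, "y": -0.3, "z": 40, "rx": 0, "ry": 0, "rz": 0, "fingers": 1}, {"x": 1.3, "y": -0.3, "z": 40, "rx": 0, "ry": 0, "rz": 0, "fingers": 1}, {"x": 1.3, "y": -0.3, "z": 40, "rx": 0, "ry": 0, "rz": 0, "fingers": 1}, {"x": 1.3, "y": -0.3, "z": 40, "rx": 0, "ry": 0, "rz": 0, "fingers": 1}, {"x": 1.3, "y": -0.3, "z": 40, "rx": 0, "ry": 0, "rz": 0, "fingers": 1}, {"x": 1.3, "y": -0.3, "z": 40, "rx": 0, "ry": 0, "rz": 0, "fingers": 1}, {"x": 1.3, "y": -0.3, "z": 40, "rx": 0, "ry": 0, "rz": 0, "fingers": 1}, {"x": 1.3, "y": -0.3, "z": 40, "rx": 0, "ry": 0, "rz": 0, "fingers": 1}], "force": 30}}

```text
time_s: 29.12
tool_pos: [0.6394, 0.2009, 0.0301]
tool_rot: [-180.0, -0.1, 170.1]
force: [-0.2, -1.2, 0.9]
grip_width: 0.0229
grasp_force: 30.0
```

```bash
python3 - <<'E'
from h import *
go(509.1,91.7,140,170.15)
E
```

```text
shift [ 109.7 -130.1 -109.7] rot [-0.001 -0.001 -0.001] n 4
```

>>> {"op": "drive_tool", "data": {"moves": [{"x": 0, "y": 0, "z": -30, "rx": 0, "ry": 0, "rz": 0, "fingers": 1}, {"x": 0, "y": 0, "z": -80, "rx": 0, "ry": 0, "rz": 0, "fingers": 1}, {"x": 0, "y": 0, "z": -110, "rx": 0, "ry": 0, "rz": 0, "fingers": 1}, {"x": 0, "y": 0, "z": -110, "rx": 0, "ry": 0, "rz": 0, "fingers": 1}, {"x": 0, "y": 0, "z": -110, "rx": 0, "ry": 0, "rz": 0, "fingers": 1}]}}

```text
time_s: 29.75
tool_pos: [0.6381, 0.2013, 0.1377]
tool_rot: [-179.9, -0.2, 170.1]
force: [-0.4, 0.2, -4.4]
grip_width: 0.0226
grasp_force: 30.0
```

```bash
python3 - <<'E'
from h import *
go(509.1,91.7,140,170.15)
a=[]
for n in("top","side"):
    e=vision.read_camera(n); u,v=proj(e,[.5091,.0917,.066])[0].astype(int); a.append(cv2.resize(e["image"][v-40:v+40,u-40:u+40],(400,400),interpolation=cv2.INTER_CUBIC))
    if n=="side":
        u,v=proj(e,[.64,.201,.14])[0].astype(int); w=cv2.resize(e["image"][v-60:v+60,u-80:u+80],(267,200)); a[0][:]=a[0]
        w=cv2.resize(e["image"][max(v-50,0):v+50,u-50:u+50],(400,400))
cv2.imwrite("pics/p4.png",cv2.resize(np.hstack(a+[w]),(798,266))[:,:,::-1])
d=vision.read_camera("top")
stack(.066,proj(d,[.5091,.0917,.071])[0],(5,60,60),(30,255,255))
E
```

```text
shift [ 108.3 -130.1   -1.6] rot [-0.002 -0.004 -0.   ] n 3
press frame: x -72.3 64.1 y -57.0 42.1 cen [-5.2 -7.4] yaw 0.9 rect [-4.1 -7.5] [ 99.1 136.3] 89.9
```

View pics/p4.png

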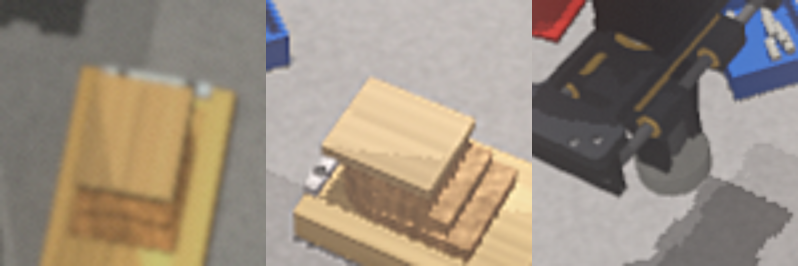

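The board lies square on the small lift, with its centre at the predicted pixel (134,134 in the side crop). The weight hangs upright from the gripper. I'll place it.

>>> {"op": "drive_tool", "data": {"moves": [{"x": 108.5, "y": -130, "z": -2, "rx": 0, "ry": -0.003, "rz": 0, "fingers": 1}, {"x": 108.5, "y": -130, "z": -2, "rx": 0, "ry": -0.003, "rz": 0, "fingers": 1}, {"x": 108.5, "y": -130, "z": -2, "rx": 0, "ry": -0.003, "rz": 0, "fingers": 1}, {"x": 108.5, "y": -130, "z": -2, "rx": 0, "ry": -0.003, "rz": 0, "fingers": 1}, {"x": 108.5, "y": -130, "z": -2, "rx": 0, "ry": -0.003, "rz": 0, "fingers": 1}, {"x": 108.5, "y": -130, "z": -2, "rx": 0, "ry": -0.003, "rz": 0, "fingers": 1}, {"x": 108.5, "y": -130, "z": -2, "rx": 0, "ry": -0.003, "rz": 0, "fingers": 1}, {"x": 108.5, "y": -130, "z": 15, "rx": 0, "ry": -0.003, "rz": 0, "fingers": 1}, {"x": 108.5, "y": -130, "z": 28, "rx": 0, "ry": -0.003, "rz": 0, "fingers": 1}, {"x": 108.5, "y": -130, "z": 28, "rx": 0, "ry": -0.003, "rz": 0, "fingers": 1}, {"x": 108.5, "y": -130, "z": 28, "rx": 0, "ry": -0.003, "rz": 0, "fingers": 1}, {"x": 108.5, "y": -130, "z": 28, "rx": 0, "ry": -0.003, "rz": 0, "fingers": 1}]}}

```text
time_s: 31.45
tool_pos: [0.5107, 0.0919, 0.1128]
tool_rot: [180.0, 0.2, 170.1]
force: [0.8, -1.1, -3.0]
grip_width: 0.0231
grasp_force: 30.0
```

```bash
python3 - <<'E'
from h import *
go(509.1,91.7,102,170.15)
e=vision.read_camera("side"); u,v=proj(e,[.5091,.0917,.085])[0].astype(int); a=cv2.resize(e["image"][v-40:v+40,u-40:u+40],(400,400),interpolation=cv2.INTER_CUBIC)
cv2.imwrite("pics/p5.png",a[:,:,::-1])
E
```

```text
shift [ 1.6 -0.5 10.7] rot [ 0.     0.003 -0.001] n 1
```

View pics/p5.png

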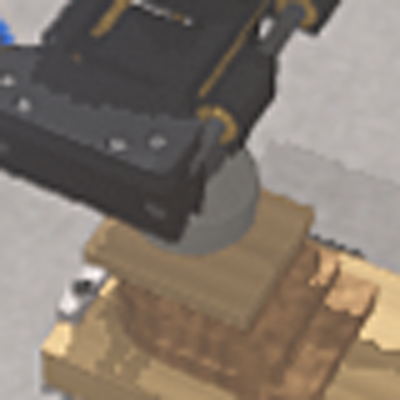

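The weight hovers about 10 mm over the middle of the board, around (205,220). Lowering it.

>>> {"op": "drive_tool", "data": {"moves": [{"x": 1, "y": -0.2, "z": 6, "rx": 0, "ry": 0.003, "rz": 0, "fingers": 1}, {"x": 1, "y": -0.2, "z": 9, "rx": 0, "ry": 0.003, "rz": 0, "fingers": 1}, {"x": 1, "y": -0.2, "z": 10, "rx": 0, "ry": 0.003, "rz": 0, "fingers": 1}, {"x": 1, "y": -0.2, "z": 10, "rx": 0, "ry": 0.003, "rz": 0, "fingers": 1}, {"x": 1, "y": -0.2, "z": 10, "rx": 0, "ry": 0.003, "rz": 0, "fingers": 1}]}}

```text
time_s: 32.12
tool_pos: [0.5094, 0.0919, 0.1024]
tool_rot: [-180.0, -0.0, 170.1]
force: [-0.2, -1.7, -2.8]
grip_width: 0.0232
grasp_force: 30.0
```

>>> {"op": "drive_tool", "data": {"moves": [{"x": 0, "y": 0, "z": 0.8, "rx": 0, "ry": 0, "rz": 0, "fingers": 1}, {"x": 0, "y": 0, "z": 0.8, "rx": 0, "ry": 0, "rz": 0, "fingers": 1}, {"x": 0, "y": 0, "z": 0.8, "rx": 0, "ry": 0, "rz": 0, "fingers": 1}]}}

```text
time_s: 32.5
tool_pos: [0.5096, 0.0919, 0.1017]
tool_rot: [-180.0, -0.0, 170.1]
force: [-0.0, -0.9, -2.5]
grip_width: 0.0234
grasp_force: 30.0
```

>>> {"op": "drive_tool", "data": {"moves": [{"x": 0, "y": 0, "z": 0.7, "rx": 0, "ry": 0, "rz": 0, "fingers": 1}, {"x": 0, "y": 0, "z": 0.7, "rx": 0, "ry": 0, "rz": 0, "fingers": 1}, {"x": 0, "y": 0, "z": 0.7, "rx": 0, "ry": 0, "rz": 0, "fingers": 1}]}}

```text
time_s: 32.88
tool_pos: [0.51, 0.0918, 0.1014]
tool_rot: [180.0, 0.0, 170.1]
force: [1.3, -1.4, 1.7]
grip_width: 0.0231
grasp_force: 30.0
```

>>> {"op": "drive_tool", "data": {"moves": [{"x": 0, "y": 0, "z": 0, "rx": 0, "ry": 0, "rz": 0, "fingers": 0.3}, {"x": 0, "y": 0, "z": 0, "rx": 0, "ry": 0, "rz": 0, "fingers": -0.2}, {"x": 0, "y": 0, "z": 0, "rx": 0, "ry": 0, "rz": 0, "fingers": -0.6}, {"x": 0, "y": 0, "z": 0, "rx": 0, "ry": 0, "rz": 0, "fingers": -0.6}, {"x": 0, "y": 0, "z": 0, "rx": 0, "ry": 0, "rz": 0, "fingers": -0.6}, {"x": 0, "y": 0, "z": -30, "rx": 0, "ry": 0, "rz": 0, "fingers": -0.6}, {"x": 0, "y": 0, "z": -80, "rx": 0, "ry": 0, "rz": 0, "fingers": -0.6}, {"x": 0, "y": 0, "z": -100, "rx": 0, "ry": 0, "rz": 0, "fingers": -0.6}, {"x": 0, "y": -150, "z": -100, "rx": 0, "ry": 0, "rz": 0, "fingers": -0.6}, {"x": 0, "y": -200, "z": -100, "rx": 0, "ry": 0, "rz": 0, "fingers": -0.6}, {"x": 0, "y": -200, "z": -100, "rx": 0, "ry": 0, "rz": 0, "fingers": -0.6}, {"x": 0, "y": -200, "z": -100, "rx": 0, "ry": 0, "rz": 0, "fingers": -0.6}, {"x": 0, "y": -200, "z": -100, "rx": 0, "ry": 0, "rz": 0, "fingers": -0.6}]}}

```text
time_s: 34.5
tool_pos: [0.4749, -0.1055, 0.2009]
tool_rot: [180.0, -0.0, 170.0]
force: [0.1, -0.5, -0.6]
grip_width: 0.0701
grasp_force: 0.0
```

```bash
python3 - <<'E'
from h import *
a=[]
for n in("top","side"):
    e=vision.read_camera(n); u,v=proj(e,[.5,.0917,.07])[0].astype(int); a.append(cv2.resize(e["image"][v-45:v+45,u-45:u+45],(400,400),interpolation=cv2.INTER_CUBIC))
cv2.imwrite("pics/p6.png",np.hstack(a)[:,:,::-1])
E
```

```text
(no output)
```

View pics/p6.png

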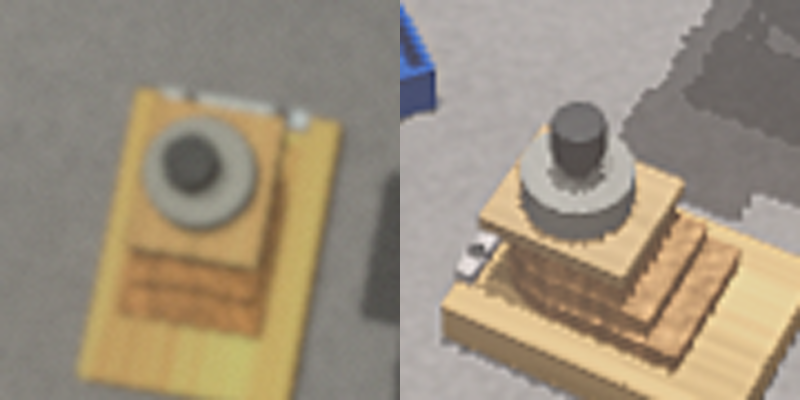

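```bash
python3 - <<'E'
from h import *
Rm=Ro.from_euler("z",YP,degrees=True).as_matrix()[:2,:2]
f=lambda w:((w*1000-P)@Rm).round(1).tolist()
for n,off,disc,cor in(("top",0,[(200,174)],[(280,120),(255,268),(130,245)]),("side",400,[(577,178)],[(545,128),(685,185),(630,270),(480,218)])):
    e=vision.read_camera(n); u,v=proj(e,[.5,.0917,.07])[0].astype(int)
    g=lambda q:(np.array(q)-[off,0]+.5)/400*90-.5+[u-45,v-45]
    print(n,"disc",f(ray(e,g(disc),.091)),"board",f(ray(e,g(cor),.071)))
E
```

```text
top disc [[25.6, -0.2]] board [[58.5, -27.7], [-9.4, -29.5], [-8.9, 27.6]]
side disc [[25.7, 6.3]] board [[59.3, -27.8], [-9.7, -27.4], [-9.5, 25.3], [59.4, 30.6]]
```

Both views agree that the weight is centred on the board to within about 2 mm, the stack is square, and the gripper is clear. Signing off.

```bash
python3 -c "
from cell import workorder
print(workorder.sign_off())"
```

```text
the job is handed in; nothing more can be done
None
```

The job is handed in: the three lifts, board and weight are stacked on the press in the order asked and standing freely, after 34.5 s of robot time; I never moved near the jar or tape roll, but did not re-check them in a final picture.

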